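# Screw down the glueing press with the tommy bar

## Robot

A 6-joint arm with a two-finger parallel gripper is mounted at the origin on the work surface. World frame = base frame: x ahead of the robot, y to its left, z up, the work surface at z = 0. Lengths are in m, angles in degrees, forces in N, time in s.
With the tool pointing down it reaches from about 0.325 to 0.9 m from the base axis. Payload 6.1 kg.
Tool frame: the origin (TCP) lies midway between the tips of the shut fingers; the grasp point (between the pads) lies grasp_offset behind it (grasp_offset is the distance from the TCP to the grasp point, in m); z points along the fingers, y is the line along which they close (so a half turn about z gives the same grasp; the last joint's range is limited). The gripper opens to 85 mm and grips with 20 to 120 N. Pads are 22 mm wide; open, the fingers measure 114 mm over their backs; the gripper's body (76 mm by 85 mm) begins 54 mm behind the grasp point. The pads swing forward as they close: fully open they stand 13 mm farther back than shut.
Start: joints at [-84.288, 12.628, 87.462, -0, 79.91, -7.225], TCP at [0.14, -0.609, 0.231] pointing down, gripper open.
Joint ranges: [-170.65, 170.65], [-52.31, 119.04], [5.05, 147.46], [-71.25, 251.25], [11.57, 151.72], [-153.62, 153.62]. Speed limits (degrees/s): [147.25, 147.25, 172.46, 180, 180, 180].

## Interface

Orientations are given as a 3x3 rotation matrix whose columns are the frame's x, y, z axes.
In Python, from station import * gives the robot as it stands.
- The arm moves only by the tool move_arm, never from a script. Its argument "motion" is a list of rows, each a list of 3 entries, a list of its own where there are three numbers: the turn, a rotation vector about the tool's x, y, z in rad, then the shift along the tool's x, y, z in m, then the finger opening in m, from 0 to 0.0854. In form: [[[ax, ay, az], [x, y, z], jaw], ...]. A call has 1 to 20 rows; each row is the pose to reach, as a shift and turn from the pose commanded when the call began, along the tool's axes at that moment; what a row does not reach only later rows make up. A row lasts 1/10 s, in which the tool goes at most 50 mm and 8.59 degrees, less where a joint would pass 70% of its speed; a pose out of reach is approached as far as the arm can. A call with a gripper value outside its range is refused whole. The fingers move at their own pace and stop on an object; the grip force is fixed at half the most. Time passes only in rows, so rows that repeat a pose let the fingers close. It gives the time, the measured TCP pose, the force, the opening and the grip force at its end, in the units of the state.
- read_state(): the state, without advancing time (a new reading comes with each control period).
- capture(name): name is "scene" or "top" or "wrist"; returns (picture, depth): 384x512x3 uint8, red, green, blue; 384x512 float32, m along the optical axis (not along the pixel's ray), 0 where there is no reading.
- camera_model(name): a dict with "fov_y" (degrees; the focal length in pixels is half the picture's height over the tangent of half this angle, whatever the lens; pixels are square), "cx", "cy" (the principal point, pixels), "dist" ([k1, k2, p1, p2, k3] as OpenCV has them; the pictures are not rectified), "world_to_cam" (4x4, takes a point from world to camera coordinates); the wrist camera has in their place "T_tool_cam" (4x4, takes a point from camera to tool coordinates, whose origin is the TCP and whose axes are the flange's). Camera axes: x right, y down, z forward; pixel columns grow to the right and rows downward; lengths in m; the calibration is good to about 2 mm. A picture is of the moment at which its call begins: read the wrist's pose just before it. camera_model takes no time and is no camera call.
- job_done(): hands the job in; it is judged then, once.
Trained networks look in the newest picture that a camera, given by its name, has taken for a name from the list of things; names that differ only in an ending like _2 or _b are one class to them, and where a whole thing is asked for, a point or a joint stands for the part that bears it (a point fixed in the world has none). Each returns a list of dicts, best first, with "score" (0 to 1); they miss things now and then, are a little off and sometimes report something else, mostly with a low value. They report only what shows in the picture. A call takes as long as a camera call. They do not tell look-alikes from the thing itself.
- recognise(query, camera): "position" ([column, row] in pixels, amid what is visible of it).
The state is a dict: "t": time; "joint_positions": joint angles; "dq": joint speeds; "tau": joint torques, N m; "eef_pos": TCP position; "eef_rot": TCP orientation; "force": force on the tool from outside, world axes, zero at the start; "moment": the same for the moment, N m; "grip_width": finger opening in m; "grip_force": force on a finger pad.
Only numpy, scipy, OpenCV 4.12 (cv2) and the standard library are available. Lean on these libraries where they do the work, as an engineer would, in place of code of your own. Each camera call takes 0.05 s, during which the arm holds its last target. There are 200 camera calls.

## Task

The painted plaque has been glued to its stone slab and lies in the little press: take the steel bar from its wooden rest, put its end well into a hole of the brass collar and turn the collar clockwise (seen from above), pulling the bar out and putting it into the next handy hole at least once, until the plate is screwed down firmly on the plaque. Do not force the bar, and stop as soon as the turning goes clearly stiff, without overtightening; then take the bar out and lay it back on its rest, leaving the jar, the paint bottle and the brush where they are.

Things in the scene. Friction and masses are not known exactly. Their poses are not given: they have to be found in the camera images.
- bar_center (a point): middle of the loose steel bar: round, 10 mm thick, 180 mm long, both ends round and alike, 0.11 kg; this point is at its mid-length on its centre line, x along the bar. At the start it lies level in the two V notches of the wooden rest.
- rest_seat (a point): on the fixed wooden rest: where the bar's middle lies when the bar is in the notches, 50 mm above the table; x along the lying bar, z up. Two V cradles, 14 mm thick, stand 55 mm either side along x, open upward (39 mm wide at the mouth, tips 12 mm above the bar's centre); foot board 14 mm high. The bar may lie either way round, its middle within 20 mm of this point.
- collar_mid (a point): centre of the brass collar on top of the press, on its axis, 188 mm above the table; collar 88 mm across, 36 mm high, stays at this height. Six level radial holes 60 degrees apart, 12.5 mm wide and 13 high, from 44 in to 18 mm off the axis: a fully inserted bar has its middle 108 mm off the axis. Frame turns with the collar, z up: one hole faces along x (red dot on top), the rest every 60 degrees.
- collar_mark (a point): point in the mouth of the red-dotted hole, 38 mm off the collar's axis, at hole height. Turning the collar clockwise seen from above lowers the plate, 30 mm a turn; 1.4 to 2.8 rad are needed in all. The collar stays where it is left. A hand that also holds the bar's direction stiffly feels up to 5 N of side push, with a moment against it, while the collar still runs free.
- press: press, fixed: base 190 (x) x 270 (y) x 30 mm; two steel columns 110 mm either side of the axis along y, 18 mm thick, tops 198 mm above the table, in the way of the bar's swing; crosshead between them 56 mm wide in x, top at 158 mm, nuts 28 mm across up to 168 mm. Origin under its middle, on the collar's axis, z up. The screw end, 25 mm thick, stands above the collar up to 253 mm above the table.
- platen: steel pressing plate 115 x 135 x 18 mm; origin at the middle of its underside; only moves up and down. Turning the collar takes 0.2 N m while the plate is free; once it meets the plaque the torque rises steeply, 0.05 N m per 10 N of pressing. Tighten to 0.5 to 0.7 N m in all about the axis: firm. From 1.2 N m the plaque is damaged.
- plaque: the glue-up under the plate: yellow board with dark spots on a grey stone slab, 105 x 125 x 37 mm, 1.9 kg, loose; origin at the middle of its underside. It lies on plywood packing whose thickness differs from job to job, so where the plate grips it has to be felt. Torques are those while turning: when the hand stands still friction helps to hold, and 0.2 to 0.4 N m less may be read.
- jar: bystander: amber glass jar with yellow lid, 72 mm across, 105 mm high; origin under its middle
- paint: bystander: white paint bottle with red cap, 52 mm across, 130 mm high; origin under its middle
- brush: bystander: paint brush lying on the table, 160 mm long; origin under its middle
Things that resemble listed ones, but are neither listed nor needed, are in the scene too. Of the things shaped like the part that bears bar_center, the bare steel one is meant.

How it is judged (in metres and radians):
On the way, in this order (a step that is already met when the one before it is completed fails the run):
1. an end of the bar is in a hole of the collar, at least half-way in (horizontal distance between bar_center and collar_mid below 0.12 m and z of bar_center in the frame of collar_mid between -0.007 and 0.007 m and angle between bar_center's own x axis and vertical above 1.4 rad and (angle between the x axis of bar_center and the x axis of collar_mid, either way round below 0.2 rad or angle between the x axis of bar_center and the x axis of collar_mid, either way round between 0.85 and 1.25 rad)), for 0.1 s.
2. the collar has been turned by a third of a radian or more (distance of collar_mark from where it was at the start of the episode above 0.0125 m), for 0.1 s.
3. the bar is out of the collar (distance between bar_center and collar_mid above 0.132 m), for 0.1 s.
4. an end of the bar is in a hole of the collar again, at least half-way in (all of step 1), for 0.1 s.
At the end, for the whole second after the job is handed in: The plate presses on the plaque with more than 25 N; the bar lies at rest in the notches of its rest, its middle within 22 mm of the seat point and within 7 degrees of its direction (contact force between platen and plaque above 25 N and distance between bar_center and rest_seat below 0.022 m and angle between the x axis of bar_center and the x axis of rest_seat, either way round below 0.12 rad and linear speed of bar below 0.02 m/s); the robot touches nothing.
It fails at once if the plaque is overtightened: pressed with more than 250 N (contact force between platen and plaque above 250 N).
It fails at once if the jar, the paint bottle or the brush is moved by more than 20 mm (distance of any of jar, paint, brush from where it was at the start of the episode above 0.02 m).
It fails at once if the bar is forced against the collar with more than 100 N (contact force between bar and collar above 100 N).
It also fails if it takes over 72 s, if anything falls off the work surface, if the arm or the gripper's body presses on something with over 40 N, if the wrist force passes 120 N, or if a joint passes its speed limit or range.

## Working session

There is one attempt and no reset: what is moved stays moved. The work goes in short steps, Python scripts to look and compute and a tool call to move; the robot and the scene stay as the last step left them, time stands still between calls to the robot, and variables do not carry over. Pictures are saved under pics/ and viewed, at most 10 in all, crops included, and the job is handed in when it is done.

Besides the shell and the picture viewer there is one more tool, called as name(argument=value, ...) on one line, values as JSON. move_arm: Moves the arm, as the interface text tells. Its arguments: {"type":"object","properties":{"motion":{"type":"array","items":{"type":"array"}}},"required":["motion"]}

```bash
ls; mkdir -p pics; cat > h.py <<'E'
from station import *
import numpy as np, cv2
def K(m,h=384):
    f=h/2/np.tan(np.radians(m['fov_y'])/2); return np.array([[f,0,m['cx']],[0,f,m['cy']],[0,0,1]])
def c2w(name,st=None):
    m=camera_model(name)
    if name!='wrist': return m,np.linalg.inv(np.array(m['world_to_cam']))
    st=st or read_state(); T=np.eye(4);T[:3,:3]=st['eef_rot'];T[:3,3]=st['eef_pos']
    return m,T@np.array(m['T_tool_cam'])
def ray(name,uv,st=None):
    m,T=c2w(name,st); p=cv2.undistortPoints(np.array([[uv]],float),K(m),np.array(m['dist'],float))[0,0]
    return T[:3,3],T[:3,:3]@np.array([p[0],p[1],1.])
def at_z(name,uv,z,st=None):
    o,d=ray(name,uv,st); return o+d*(z-o[2])/d[2]
def at_d(name,uv,depth,st=None):
    o,d=ray(name,uv,st); return o+d*depth[int(round(uv[1])),int(round(uv[0]))]
def proj(name,P,st=None):
    m,T=c2w(name,st); W=np.linalg.inv(T); r,_=cv2.Rodrigues(W[:3,:3])
    return cv2.projectPoints(np.atleast_2d(np.array(P,float)),r,W[:3,3],K(m),np.array(m['dist'],float))[0][:,0]
def save(n,p): cv2.imwrite('pics/'+n+'.png',p[:,:,::-1])
E
python3 - <<'E'
from h import *
np.set_printoptions(precision=3,suppress=True)
s=read_state();print({k:np.round(v,3) for k,v in s.items()})
try: print(grasp_offset)
except Exception as e: print(e)
ims=[]
for c in ['scene','top']:
    p,d=capture(c); np.savez('pics/'+c,p=p,d=d); ims.append(p)
    for q in ['bar_center','rest_seat','collar_mid','collar_mark','press','jar','paint','brush']:
        try:
            r=recognise(q,c)
            for x in r[:3]: print(c,q,round(x['score'],2),np.round(x['position']),at_d(c,x['position'],d))
        except Exception as e: print(c,q,e)
save('a_scene',cv2.resize(ims[0],(800,600)));save('a_top',cv2.resize(ims[1],(800,600)))
E
```

```text
pics
{'t': np.float64(0.0), 'joint_positions': array([-84.289,  12.675,  87.527,   0.002,  79.908,  -7.225]), 'dq': array([ 0.04 ,  0.094,  0.014, -0.062, -0.003,  0.005]), 'tau': array([ -0.   , -49.69 , -38.939,  -0.   ,   0.011,  -0.   ]), 'eef_pos': array([ 0.14 , -0.609,  0.23 ]), 'eef_rot': array([[ 0.975,  0.224, -0.   ],
       [ 0.224, -0.975,  0.002],
       [ 0.   , -0.002, -1.   ]]), 'force': array([-0.041,  0.169,  0.074]), 'moment': array([ 0.039,  0.018, -0.005]), 'grip_force': np.float64(0.0), 'grip_width': np.float64(0.085)}
0.0187
scene bar_center 0.66 [209. 179.] [ 0.301 -0.161  0.008]
scene bar_center 0.55 [100. 220.] [ 0.391 -0.502 -0.004]
scene bar_center 0.43 [158. 209.] [ 0.447 -0.33   0.054]
scene rest_seat 0.85 [164. 228.] [ 0.484 -0.323  0.014]
scene collar_mid 0.9 [291. 178.] [0.58  0.008 0.208]
scene collar_mid 0.67 [412. 239.] [0.748 0.288 0.078]
scene collar_mark 0.59 [296. 176.] [0.577 0.021 0.208]
scene press 0.66 [292. 204.] [0.578 0.019 0.113]
scene press 0.34 [296. 176.] [0.577 0.02  0.207]
scene jar 0.6 [368. 176.] [0.483 0.292 0.071]
scene paint 0.63 [412. 240.] [0.746 0.292 0.074]
scene paint 0.25 [289. 223.] [0.606 0.003 0.072]
scene brush 0.83 [182. 308.] [ 0.764 -0.313  0.02 ]
top bar_center 0.72 [320. 231.] [ 0.451 -0.33   0.051]
top bar_center 0.65 [276. 279.] [ 0.285 -0.181  0.   ]
top bar_center 0.61 [368. 248.] [ 0.395 -0.507  0.006]
top rest_seat 0.57 [316. 230.] [ 0.456 -0.324  0.02 ]
top rest_seat 0.46 [216. 200.] [0.538 0.016 0.205]
top rest_seat 0.2 [215. 195.] [0.554 0.016 0.208]
top collar_mid 0.59 [215. 200.] [0.54  0.017 0.208]
top collar_mark 0.7 [214. 196.] [0.548 0.019 0.238]
top press 0.87 [216. 201.] [0.537 0.013 0.204]
top jar 0.7 [132. 227.] [0.46  0.291 0.107]
top paint 0.51 [136. 151.] [0.717 0.294 0.094]
top brush 0.86 [309. 144.] [ 0.766 -0.303  0.019]
```

View pics/a_scene.png

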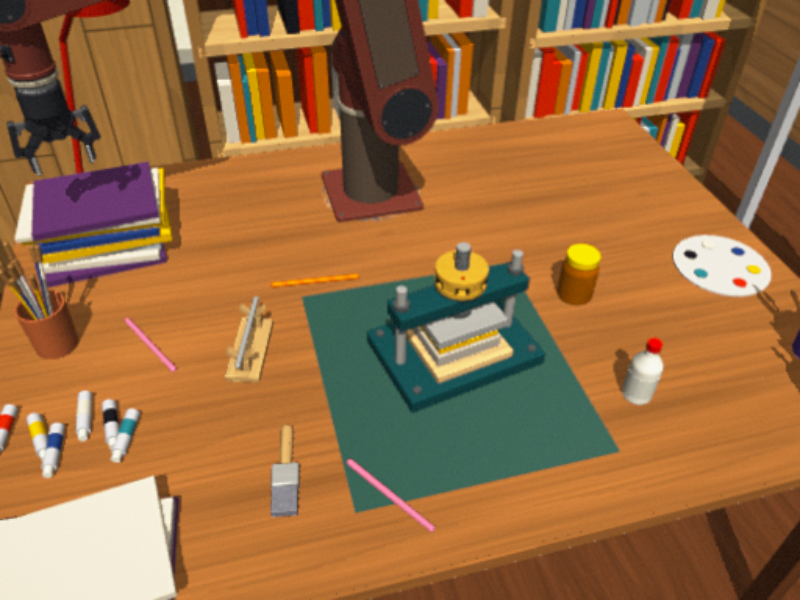

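```bash
python3 - <<'E'
from h import *
p=np.load('pics/top.npz')['p']
save('b_top',cv2.resize(p[130:300,110:390],(800,486),interpolation=cv2.INTER_CUBIC))
E
```

```text
(no output)
```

View pics/b_top.png

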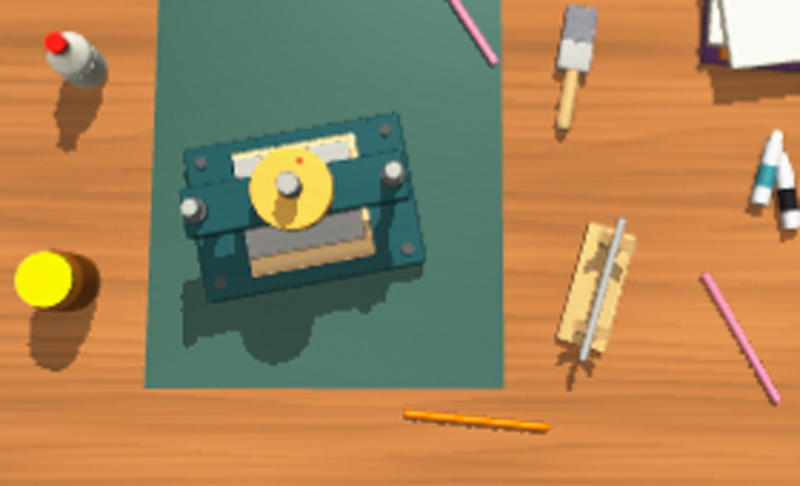

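Bar candidates in the scene picture (512×384): grey one at (158,209) on the wooden rest, orange pencil at (202,180), pink sticks at (96,220) and (250,317). The bare steel one on the rest fits, and the enlarged crop confirms it (crop ends 620,222 and 584,357). The press has its red dot at crop (299,160) and its columns at (193,208) and (393,172).

```bash
python3 - <<'E'
from h import *
np.set_printoptions(precision=4,suppress=True)
f=lambda u,v:(110+u*280/800,130+v*170/486)
g=lambda u,v,z:at_z('top',f(u,v),z)[:2]
c1,c2=g(193,207,.198),g(393,171,.198); print('cols',c1,c2,(c1+c2)/2,np.linalg.norm(c1-c2))
d=c1-c2;print('press yaw(y axis dir-90)',np.degrees(np.arctan2(d[1],d[0]))-90)
s=g(288,182,.253);print('screw',s)
print('collar',g(291,189,.206))
r=g(299,160,.206);print('dot',r)
c=(c1+c2)/2
for q in (s,c): print(np.degrees(np.arctan2(*(r-q)[::-1])),np.linalg.norm(r-q))
a,b=g(621,221,.05),g(584,357,.05);print('bar',a,b,(a+b)/2,np.linalg.norm(a-b),np.degrees(np.arctan2(*(a-b)[::-1])))
# depth-based colour segmentation of screw top, column tops
z=np.load('pics/top.npz');p,D=z['p'],z['d']
m,T=c2w('top');uv=np.stack(np.meshgrid(np.arange(512.),np.arange(384.)),-1).reshape(-1,1,2)
n=cv2.undistortPoints(uv,K(m),np.array(m['dist'],float))[:,0]
P=(np.c_[n,np.ones(len(n))]*D.reshape(-1,1))@T[:3,:3].T+T[:3,3]
near=np.linalg.norm(P[:,:2]-c,axis=1)
for lo,hi,rm in((.24,.265,.05),(.2,.212,.05),(.19,.203,.13)):
    k=(P[:,2]>lo)&(P[:,2]<hi)&(near<rm)&(near>(.08 if rm>.1 else 0));Q=P[k]
    if rm>.1:
        for sg in(1,-1): 
            q=Q[(Q[:,1]-c[1])*sg>0];print('col',q.mean(0),len(q))
    else: print(lo,Q.mean(0),len(Q),Q[:,:2].min(0),Q[:,:2].max(0))
print(camera_model('wrist'))
E
```

```text
cols [0.5321 0.1308] [ 0.5717 -0.0803] [0.5519 0.0252] 0.21485416017780623
press yaw(y axis dir-90) 10.635734104833617
screw [0.5521 0.0259]
collar [0.5508 0.0272]
dot [0.5818 0.0193]
-12.498997727057837 0.0303797113438065
-11.277021646054537 0.030458184036613187
bar [ 0.5332 -0.3572] [ 0.3709 -0.3091] [ 0.452  -0.3331] 0.16929656196444773 -16.517068230122856
0.24 [0.5523 0.0288 0.2462] 59 [0.5409 0.0174] [0.5642 0.0409]
0.2 [0.5517 0.0286 0.206 ] 590 [ 0.5091 -0.0125] [0.5941 0.0723]
col [0.5321 0.1361 0.1973] 30
col [ 0.5727 -0.0787  0.1981] 26
{'fov_y': 59.31840715388977, 'cx': 255.0870946047773, 'cy': 195.5975960561634, 'dist': array([-0.0024,  0.    ,  0.    ,  0.    ,  0.    ]), 'T_tool_cam': array([[ 0.0001, -0.9609, -0.2768,  0.0699],
       [ 1.    ,  0.0001,  0.    , -0.0002],
       [ 0.    , -0.2768,  0.9609, -0.1412],
       [ 0.    ,  0.    ,  0.    ,  1.    ]])}
```

```bash
cat >> h.py <<'E'
from scipy.spatial.transform import Rotation as Ro
def Rdown(psi): # tool down, tool x at yaw psi deg
    c,s=np.cos(np.radians(psi)),np.sin(np.radians(psi)); return np.array([[c,s,0],[s,-c,0],[0,0,-1.]])
def rel(pos,psi,p0=None,R0=None):
    s=read_state(); p0=np.array(s['eef_pos'] if p0 is None else p0); R0=np.array(s['eef_rot'] if R0 is None else R0)
    rv=Ro.from_matrix(R0.T@Rdown(psi)).as_rotvec(); sh=R0.T@(np.array(pos)-p0)
    print('rot',np.round(rv,4),'shift',np.round(sh,4),'rows>=',np.ceil(max(np.linalg.norm(sh)/.05,np.degrees(np.linalg.norm(rv))/8.59)))
E
python3 -c "
from h import *
rel((.423,-.3245,.22),-16.5)"
```

```text
rot [ 0.     -0.      0.5138] shift [ 0.3396 -0.214   0.0113] rows>= 9.0
```

move_arm(motion=[[[0,0,0.257],[0.17,-0.107,0.005],0.085],[[0,0,0.514],[0.34,-0.214,0.011],0.085],[[0,0,0.514],[0.34,-0.214,0.011],0.085],[[0,0,0.514],[0.34,-0.214,0.011],0.085],[[0,0,0.514],[0.34,-0.214,0.011],0.085],[[0,0,0.514],[0.34,-0.214,0.011],0.085],[[0,0,0.514],[0.34,-0.214,0.011],0.085],[[0,0,0.514],[0.34,-0.214,0.011],0.085],[[0,0,0.514],[0.34,-0.214,0.011],0.085],[[0,0,0.514],[0.34,-0.214,0.011],0.085],[[0,0,0.514],[0.34,-0.214,0.011],0.085],[[0,0,0.514],[0.34,-0.214,0.011],0.085]])

```text
t: 2.1
eef_pos: [0.4224, -0.3257, 0.2203]
eef_rot: [[0.958, -0.286, -0.0], [-0.286, -0.958, -0.0], [-0.0, 0.0, -1.0]]
force: [0.5, -0.8, 0.4]
grip_width: 0.0853
grip_force: 0.0
```

```bash
python3 - <<'E'
from h import *
np.set_printoptions(precision=4,suppress=True)
s=read_state();print(s['t'],s['eef_pos'],s['eef_rot'],s['joint_positions'])
p,d=capture('wrist');np.savez('pics/w1',p=p,d=d);save('w1',p)
m,T=c2w('wrist',s)
uv=np.stack(np.meshgrid(np.arange(512.),np.arange(384.)),-1).reshape(-1,1,2)
n=cv2.undistortPoints(uv,K(m),np.array(m['dist'],float))[:,0]
P=(np.c_[n,np.ones(len(n))]*d.reshape(-1,1))@T[:3,:3].T+T[:3,3]
rgb=p.reshape(-1,3).astype(int);sat=rgb.max(1)-rgb.min(1)
k=(sat<30)&(P[:,2]>.045)&(P[:,2]<.065)&(np.linalg.norm(P[:,:2]-[.45,-.33],axis=1)<.13)&(d.ravel()>.1)
Q=P[k];print(len(Q),Q.mean(0),Q[:,2].max())
c=Q[:,:2].mean(0);u,sv,vt=np.linalg.svd(Q[:,:2]-c,full_matrices=False);v=vt[0]
t=(Q[:,:2]-c)@v;print('dir',v,np.degrees(np.arctan2(v[1],v[0])),t.min(),t.max(),'mid',c+v*(t.min()+t.max())/2)
E
```

```text
2.1 [ 0.4224 -0.3257  0.2203] [[ 0.9582 -0.2862 -0.0002]
 [-0.2862 -0.9582 -0.0003]
 [-0.0001  0.0004 -1.    ]] [-46.0885   0.529  101.8325  -0.0232  77.6348  60.5454]
1922 [ 0.4569 -0.3352  0.0527] 0.05617485065801431
dir [-0.9561  0.2931] 162.95539751079812 -0.08314021923420094 0.09496083364246148 mid [ 0.4513 -0.3334]
```

View pics/w1.png

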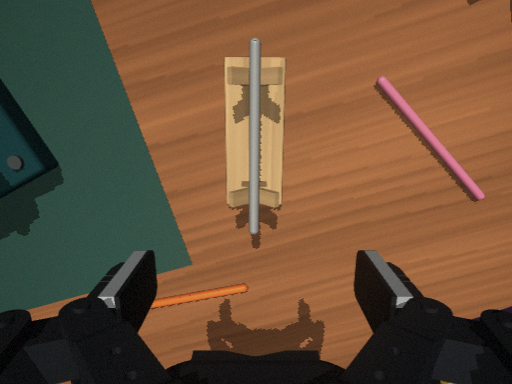

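The picture shows the steel bar (254,40)–(254,232) centred in its rest, with the orange pencil and pink stick elsewhere. I descend to grip it 30 mm on the near side of its middle.

move_arm(motion=[[[0,0,0.005],[0,-0.001,0.05],0.07],[[0,0,0.007],[0,-0.001,0.1],0.06],[[0,0,0.007],[0,-0.001,0.15],0.06],[[0,0,0.007],[0,-0.001,0.188],0.06],[[0,0,0.007],[0,-0.001,0.188],0.06],[[0,0,0.007],[0,-0.001,0.188],0.06],[[0,0,0.007],[0,-0.001,0.188],0.03],[[0,0,0.007],[0,-0.001,0.188],0.0],[[0,0,0.007],[0,-0.001,0.188],0.0],[[0,0,0.007],[0,-0.001,0.188],0.0],[[0,0,0.007],[0,-0.001,0.188],0.0],[[0,0,0.007],[0,-0.001,0.188],0.0]])

```text
t: 3.35
eef_pos: [0.4246, -0.3251, 0.0342]
eef_rot: [[0.957, -0.291, 0.002], [-0.291, -0.957, -0.003], [0.003, 0.002, -1.0]]
force: [-2.5, -1.2, 7.4]
grip_width: 0.0077
grip_force: 58.6
```

move_arm(motion=[[[0,0,0],[0,0,0],0.0],[[0,0,0],[0,0,0],0.0],[[0,0,0],[0,0,0],0.0]])

```text
t: 3.65
eef_pos: [0.4246, -0.3251, 0.0342]
eef_rot: [[0.957, -0.291, 0.002], [-0.291, -0.957, -0.003], [0.003, 0.002, -1.0]]
force: [-1.9, -2.3, 7.8]
grip_width: 0.0083
grip_force: 58.6
```

move_arm(motion=[[[0,0,0],[0,0,-0.03],0.0],[[0,0,0],[0,0,-0.06],0.0],[[0,0,0],[0,0,-0.1],0.0],[[0,0,0],[0,0,-0.14],0.0],[[0,0,0],[0,0,-0.18],0.0],[[0,0,0],[0,0,-0.2],0.0],[[0,0,0],[0,0,-0.2],0.0]])

```text
t: 4.35
eef_pos: [0.4253, -0.3248, 0.2365]
eef_rot: [[0.957, -0.291, 0.005], [-0.291, -0.957, -0.005], [0.007, 0.003, -1.0]]
force: [0.1, -1.2, 0.2]
grip_width: 0.0075
grip_force: 58.6
```

```bash
python3 - <<'E'
from h import *
np.set_printoptions(precision=4,suppress=True)
s=read_state();print(s['t'],s['eef_pos'],s['force'],s['moment'],s['grip_width'])
rel((.415,-.12,.25),45)
E
```

```text
4.35 [ 0.4253 -0.3248  0.2365] [ 0.0593 -1.2002  0.2329] [0.0246 0.0586 0.0311] 0.00749326351625157
rot [ 0.0066 -0.0041 -1.0803] shift [-0.0693 -0.1929 -0.0146] rows>= 8.0
```

```bash
python3 - <<'E'
from h import *
rel((.488,-.036,.34),45)
E
```

```text
rot [ 0.0066 -0.0041 -1.0803] shift [-0.0232 -0.2942 -0.1047] rows>= 8.0
```

move_arm(motion=[[[0,0,-0.1],[0,-0.02,-0.05],0.0],[[0,0,-0.2],[-0.003,-0.05,-0.09],0.0],[[0.002,-0.001,-0.3],[-0.006,-0.09,-0.104],0.0],[[0.003,-0.002,-0.45],[-0.01,-0.14,-0.105],0.0],[[0.005,-0.003,-0.6],[-0.014,-0.18,-0.105],0.0],[[0.006,-0.004,-0.75],[-0.018,-0.22,-0.105],0.0],[[0.0066,-0.004,-0.9],[-0.021,-0.26,-0.105],0.0],[[0.0066,-0.004,-1.0],[-0.023,-0.294,-0.105],0.0],[[0.0066,-0.004,-1.08],[-0.023,-0.294,-0.105],0.0],[[0.0066,-0.004,-1.08],[-0.023,-0.294,-0.105],0.0],[[0.0066,-0.004,-1.08],[-0.023,-0.294,-0.105],0.0],[[0.0066,-0.004,-1.08],[-0.023,-0.294,-0.105],0.0]])

```text
t: 5.55
eef_pos: [0.4869, -0.0361, 0.3364]
eef_rot: [[0.709, 0.705, -0.007], [0.705, -0.709, 0.005], [-0.001, -0.008, -1.0]]
force: [0.0, -0.2, -1.4]
grip_width: 0.0078
grip_force: 58.7
```

```bash
python3 - <<'E'
from h import *
np.set_printoptions(precision=4,suppress=True)
s=read_state();print(s['t'],s['eef_pos'],s['eef_rot'],s['joint_positions'],s['force'],s['moment'])
p,d=capture('wrist');np.savez('pics/w2',p=p,d=d,pos=s['eef_pos'],rot=s['eef_rot']);save('w2',cv2.resize(p,(768,576)))
E
```

```text
5.55 [ 0.4869 -0.0361  0.3364] [[ 0.7094  0.7048 -0.0066]
 [ 0.7048 -0.7094  0.0054]
 [-0.0009 -0.0085 -1.    ]] [-13.6498  -8.94    98.4178   0.2125  90.9628  31.5396] [ 0.0089 -0.1622 -1.368 ] [-0.0746 -0.0072 -0.0356]
```

View pics/w2.png

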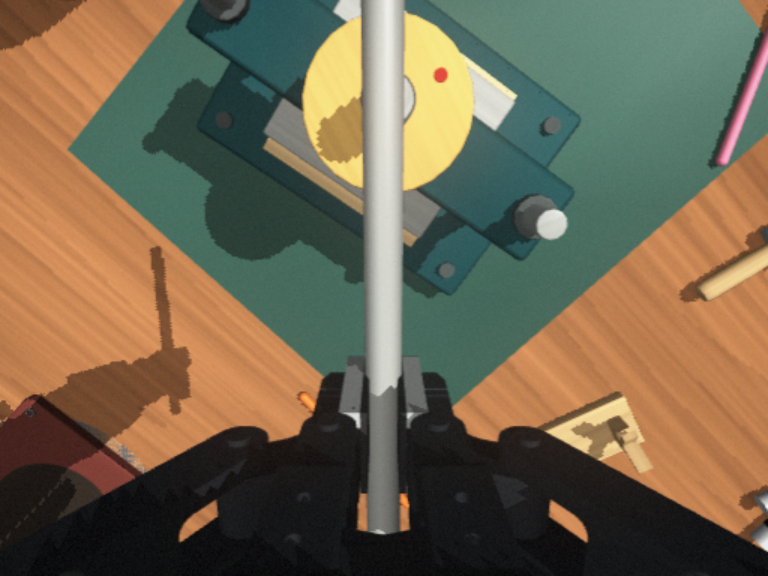

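The bar sits firmly in the grip at (383,250), the collar's disc is centred near (388,102) and the red dot is at (440,75).

```bash
python3 - <<'E'
from h import *
np.set_printoptions(precision=4,suppress=True)
z=np.load('pics/w2.npz');p,d=z['p'],z['d'];s={'eef_pos':z['pos'],'eef_rot':z['rot']}
m,T=c2w('wrist',s)
uv=np.stack(np.meshgrid(np.arange(512.),np.arange(384.)),-1).reshape(-1,1,2)
n=cv2.undistortPoints(uv,K(m),np.array(m['dist'],float))[:,0]
P=(np.c_[n,np.ones(len(n))]*d.reshape(-1,1))@T[:3,:3].T+T[:3,3]
rgb=p.reshape(-1,3).astype(int);px=uv[:,0]
red=(rgb[:,0]>180)&(rgb[:,1]<90)&(rgb[:,2]<80)&(np.linalg.norm(px-[293,50],axis=1)<10)
dot=at_z('wrist',px[red].mean(0),.206,s);print('dot',px[red].mean(0),dot,P[red].mean(0))
yel=(rgb[:,0]-rgb[:,2]>60)&(abs(P[:,2]-.206)<.006)&(np.linalg.norm(P[:,:2]-[.552,.028],axis=1)<.06)
hull=cv2.convexHull(np.array([at_z('wrist',q,.206,s)[:2] for q in px[yel]],np.float32))
c,r=cv2.minEnclosingCircle(hull);print('collar',c,r,P[yel].mean(0))
c=np.array(c)
print('dot ang',np.degrees(np.arctan2(*(dot[:2]-c)[::-1])),np.linalg.norm(dot[:2]-c))
# bar in tool frame
R,p0=s['eef_rot'],s['eef_pos'];Q=(P-p0)@R
k=(abs(Q[:,1])<.012)&(Q[:,2]<0.0)&(Q[:,2]>-.05)&(Q[:,0]>.02)&(d.ravel()>.05)
Q=Q[k]
for a in np.arange(.02,.15,.02):
    q=Q[(Q[:,0]>a)&(Q[:,0]<a+.02)]
    if len(q):print(round(a+.01,2),len(q),'y mid',(np.percentile(q[:,1],1)+np.percentile(q[:,1],99))/2,'top z',np.percentile(q[:,2],3))
print('xmax',Q[:,0].max())
E
```

```text
dot [293.3036  49.8214] [0.5802 0.0186 0.206 ] [0.5803 0.0186 0.2056]Traceback (most recent call last):
  File "<stdin>", line 12, in <module>
  File "h.py", line 14, in at_z
    o,d=ray(name,uv,st); return o+d*(z-o[2])/d[2]
        ~~~^^^^^^^^^^^^
  File "h.py", line 11, in ray
    m,T=c2w(name,st); p=cv2.undistortPoints(np.array([[uv]],float),K(m),np.array(m['dist'],float))[0,0]
        ~~~^^^^^^^^^
  File "h.py", line 6, in c2w
    m=camera_model(name)
ValueError: time passes only in moves, steps and waits
```

```bash
cat > an.py <<'E'
from h import *
np.set_printoptions(precision=4,suppress=True)
def cloud(f):
    z=np.load(f);p,d=z['p'],z['d'];s={'eef_pos':z['pos'],'eef_rot':z['rot']}
    m,T=c2w('wrist',s)
    uv=np.stack(np.meshgrid(np.arange(512.),np.arange(384.)),-1).reshape(-1,1,2)
    n=cv2.undistortPoints(uv,K(m),np.array(m['dist'],float))[:,0]
    D=np.c_[n,np.ones(len(n))]@T[:3,:3].T
    return p,d,s,uv[:,0],D*d.reshape(-1,1)+T[:3,3],T[:3,3]+D*((.206-T[2,3])/D[:,2:])
def analyse(f,cen=(.552,.028)):
    p,d,s,px,P,Z=cloud(f);rgb=p.reshape(-1,3).astype(int);dc=np.linalg.norm(P[:,:2]-cen,axis=1)
    red=(rgb[:,0]>150)&(rgb[:,1]<90)&(rgb[:,2]<80)&(dc<.045)&(abs(P[:,2]-.206)<.006)
    dot=Z[red].mean(0);print('dot',red.sum(),dot)
    yel=(rgb[:,0]-rgb[:,2]>60)&(abs(P[:,2]-.206)<.006)&(dc<.06)
    c,r=cv2.minEnclosingCircle(Z[yel][:,:2].astype(np.float32));c=np.array(c);print('collar',c,r,yel.sum(),P[yel][:,2].mean())
    for q in (c,np.array(cen)): print('dot ang',np.degrees(np.arctan2(*(dot[:2]-q)[::-1])),np.linalg.norm(dot[:2]-q))
    R,p0=s['eef_rot'],s['eef_pos'];Q=(P-p0)@R
    k=(abs(Q[:,1])<.012)&(Q[:,2]<-.01)&(Q[:,2]>-.05)&(Q[:,0]>.02)&(d.ravel()>.05);Q=Q[k]
    for a in np.arange(.02,.15,.02):
        q=Q[(Q[:,0]>a)&(Q[:,0]<a+.02)]
        if len(q):print(round(a+.01,2),len(q),'y mid',(np.percentile(q[:,1],1)+np.percentile(q[:,1],99))/2,'top z',np.percentile(q[:,2],3))
    if len(Q): print('xmax',Q[:,0].max())
E
python3 -c "
from an import *
analyse('pics/w2.npz')"
```

```text
dot 56 [0.5802 0.0186 0.206 ]
collar [0.5518 0.0268] 0.04351036623120308 7250 0.20460855456994997
dot ang -16.064510458113922 0.02955224036850655
dot ang -18.376987359212496 0.02972481392971746
0.03 1266 y mid -0.00017160368117126196 top z -0.019802774480636092
0.05 1418 y mid -0.00018834657551808354 top z -0.019655883567033017
0.07 1623 y mid -0.0002109827819986097 top z -0.0194970852291323
0.09 1866 y mid -0.00033539388091704354 top z -0.019463171998360708
0.11 108 y mid -0.0003501202455211366 top z -0.01910765262586347
xmax 0.10159426492263285
```

```bash
python3 - <<'E'
from h import *
rel((.4151,-.1052,.1722),44)
E
```

```text
rot [-0.0081  0.0006  0.0143] shift [-0.0995 -0.0003  0.1645] rows>= 4.0
```

move_arm(motion=[[[0,0,0],[-0.04,0,0],0.0],[[-0.004,0,0.007],[-0.08,0,0.01],0.0],[[-0.008,0.0006,0.014],[-0.0995,0,0.04],0.0],[[-0.008,0.0006,0.014],[-0.0995,0,0.08],0.0],[[-0.008,0.0006,0.014],[-0.0995,0,0.12],0.0],[[-0.008,0.0006,0.014],[-0.0995,0,0.15],0.0],[[-0.008,0.0006,0.014],[-0.0995,0,0.1645],0.0],[[-0.008,0.0006,0.014],[-0.0995,0,0.1645],0.0],[[-0.008,0.0006,0.014],[-0.0995,0,0.1645],0.0]])

```text
t: 6.5
eef_pos: [0.416, -0.1055, 0.1733]
eef_rot: [[0.718, 0.696, 0.001], [0.696, -0.718, -0.0], [0.001, 0.001, -1.0]]
force: [0.5, 0.2, -1.3]
grip_width: 0.0077
grip_force: 58.7
```

```bash
python3 - <<'E'
from h import *
np.set_printoptions(precision=4,suppress=True)
s=read_state();print(s['t'],s['eef_pos'],s['force'],s['moment'])
rel((.4151,-.1052,.1722),44)
p,d=capture('scene');u,v=[250,140],0
save('s3',cv2.resize(p[140:220,220:340],(780,520),interpolation=cv2.INTER_CUBIC))
E
```

```text
6.5 [ 0.416  -0.1055  0.1733] [ 0.4945  0.1822 -1.2597] [-0.0757 -0.0186  0.0005]
rot [ 0.0009 -0.0006  0.0014] shift [-0.0005 -0.0009  0.0011] rows>= 1.0
```

View pics/s3.png

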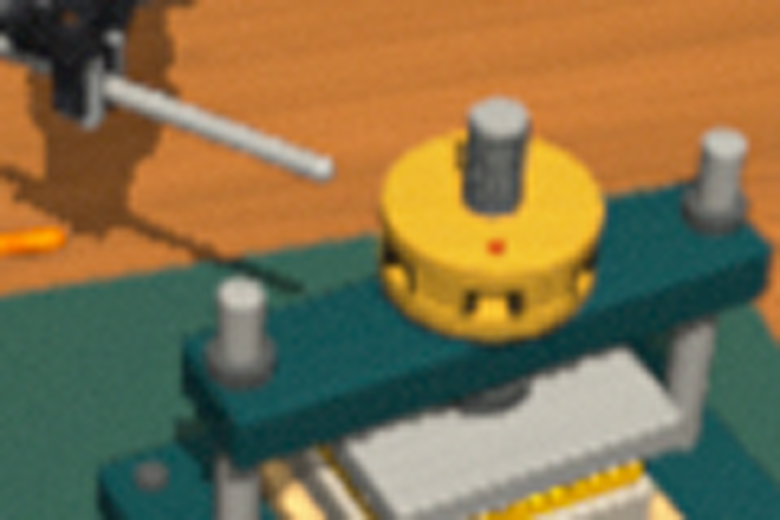

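The scene crop shows the bar's end (325,165) in front of the collar, level with its holes. I now insert it gently.

move_arm(motion=[[[0,0,0],[0,-0.001,0.001],0.0],[[0,0,0],[0.01,-0.001,0.001],0.0],[[0,0,0],[0.018,-0.001,0.001],0.0],[[0,0,0],[0.023,-0.001,0.001],0.0],[[0,0,0],[0.027,-0.001,0.001],0.0],[[0,0,0],[0.03,-0.001,0.001],0.0],[[0,0,0],[0.032,-0.001,0.001],0.0],[[0,0,0],[0.034,-0.001,0.001],0.0],[[0,0,0],[0.034,-0.001,0.001],0.0]])

```text
t: 7.45
eef_pos: [0.4397, -0.0805, 0.1718]
eef_rot: [[0.717, 0.697, 0.001], [0.697, -0.717, -0.0], [0.001, 0.001, -1.0]]
force: [-0.5, -1.1, -2.0]
grip_width: 0.0077
grip_force: 58.7
```

move_arm(motion=[[[0,0,0],[0.003,0,0],0.0],[[0,0,0],[0.006,0,0],0.0],[[0,0,0],[0.009,0,0],0.0],[[0,0,0],[0.012,0,0],0.0],[[0,0,0],[0.014,0,0],0.0],[[0,0,0],[0.014,0,0],0.0]])

```text
t: 8.05
eef_pos: [0.4499, -0.0706, 0.1719]
eef_rot: [[0.717, 0.697, 0.001], [0.697, -0.717, -0.0], [0.001, 0.001, -1.0]]
force: [-1.1, 0.7, -0.2]
grip_width: 0.0075
grip_force: 58.7
```

```bash
cat >> h.py <<'E'
C=np.array([.5518,.0268])
def stat():
    np.set_printoptions(precision=4,suppress=True)
    s=read_state();e=s['eef_pos'];q=e[:2]-C;a=np.degrees(np.arctan2(q[1],q[0]))%360
    F,M=s['force'],s['moment'];psi=np.degrees(np.arctan2(s['eef_rot'][1,0],s['eef_rot'][0,0]))
    print('t',s['t'],'r',np.hypot(*q),'alpha',a,'psi+180',psi+180,'z',e[2],'F',F,'M',M,'tau_axis',q[0]*F[1]-q[1]*F[0]+M[2],'j6',s['joint_positions'][5],'w',s['grip_width'])
    return s
E
python3 -c "
from h import *
stat()"
```

```text
t 8.05 r 0.140991432789618 alpha 223.69812501622255 psi+180 224.18696603106926 z 0.17185821211609573 F [-1.0801  0.6699 -0.2426] M [-0.0358  0.063  -0.0244] tau_axis -0.19785746265006662 j6 26.942134014430614 w 0.007529885740988132
```

move_arm(motion=[[[0,0,0.0698],[0.0003,-0.0098,0],0.0],[[0,0,0.1396],[0.0014,-0.0196,0],0.0],[[0,0,0.2094],[0.0031,-0.0293,0],0.0],[[0,0,0.2793],[0.0055,-0.0389,0],0.0],[[0,0,0.3491],[0.0085,-0.0482,0],0.0]])

```text
t: 8.55
eef_pos: [0.4226, -0.031, 0.1722]
eef_rot: [[0.914, 0.406, 0.003], [0.406, -0.914, -0.002], [0.002, 0.003, -1.0]]
force: [2.7, -3.2, -2.1]
grip_width: 0.0074
grip_force: 59.9
```

```bash
python3 -c "
from h import *
stat()"
```

```text
t 8.55 r 0.14152459736492481 alpha 204.10273376822 psi+180 203.9290060142566 z 0.17224310502354898 F [ 2.6691 -3.1588 -2.1438] M [-0.4569 -0.2731 -0.3548] tau_axis 0.2075646111029133 j6 51.26186146261334 w 0.007402351222637667
```

move_arm(motion=[[[0,0,0.0873],[0.0005,-0.0123,0],0.0],[[0,0,0.1745],[0.0021,-0.0246,0],0.0],[[0,0,0.2618],[0.0048,-0.0366,0],0.0],[[0,0,0.3491],[0.0085,-0.0484,0],0.0],[[0,0,0.4363],[0.0133,-0.0598,0],0.0]])

```text
t: 9.05
eef_pos: [0.4101, 0.0291, 0.1721]
eef_rot: [[1.0, -0.019, 0.002], [-0.019, -1.0, -0.002], [0.002, 0.002, -1.0]]
force: [2.0, -4.8, -1.2]
grip_width: 0.0076
grip_force: 59.9
```

```bash
python3 -c "
from h import *
stat()"
```

```text
t 9.05 r 0.14176868467658937 alpha 179.053108751517 psi+180 178.89043325110478 z 0.17207738150469984 F [ 1.9914 -4.7709 -1.1964] M [-0.6234 -0.209  -0.4309] tau_axis 0.24067171655375447 j6 84.26699657770497 w 0.007642519977045669
```

move_arm(motion=[[[0,0,0.0873],[0.0005,-0.0123,0],0.0],[[0,0,0.1745],[0.0021,-0.0246,0],0.0],[[0,0,0.2618],[0.0048,-0.0366,0],0.0],[[0,0,0.3491],[0.0085,-0.0484,0],0.0],[[0,0,0.4363],[0.0133,-0.0598,0],0.0]])

```text
t: 9.55
eef_pos: [0.4238, 0.0889, 0.1717]
eef_rot: [[0.898, -0.44, 0.0], [-0.44, -0.898, -0.002], [0.001, 0.002, -1.0]]
force: [0.1, -4.3, -0.5]
grip_width: 0.0078
grip_force: 59.9
```

```bash
python3 -c "
from h import *
stat()"
```

```text
t 9.55 r 0.14222147765700527 alpha 154.12523069699242 psi+180 153.908822770007 z 0.17169566823360466 F [ 0.1479 -4.2892 -0.5359] M [-0.6076  0.0564 -0.3719] tau_axis 0.1678260335734163 j6 117.5907889382867 w 0.007785740755408917
```

move_arm(motion=[[[0,0,-0.03],[0,0.0025,0],0.0],[[0,0,-0.03],[0,0.0025,0],0.0]])

```text
t: 9.75
eef_pos: [0.4229, 0.0869, 0.1717]
eef_rot: [[0.913, -0.408, 0.001], [-0.408, -0.913, -0.001], [0.001, 0.0, -1.0]]
force: [-0.7, -0.1, 1.3]
grip_width: 0.0077
grip_force: 58.9
```

```bash
python3 -c "
from h import *
stat()"
```

```text
t 9.75 r 0.14222783406178208 alpha 155.0199023657243 psi+180 155.9193989994449 z 0.1717114980104196 F [-0.6961 -0.1471  1.3172] M [-0.1702  0.0075 -0.0924] tau_axis -0.031634537984379194 j6 115.2410430540439 w 0.007729104700744643
```

Relieved. Pull out, rise and go over the collar to see where the dot is.

move_arm(motion=[[[0,0,0],[-0.012,0,0],0.0],[[0,0,0],[-0.025,0,0],0.0],[[0,0,0],[-0.04,0,0],0.0],[[0,0,0],[-0.05,0,0],0.0],[[0,0,0],[-0.05,0,-0.04],0.0],[[0,0,0],[-0.05,0,-0.08],0.0],[[0,0,0],[-0.045,0,-0.12],0.0],[[0,0,-0.1],[-0.02,0,-0.15],0.0],[[0,0,-0.2],[0.01,0,-0.165],0.0],[[0,0,-0.3],[0.03,0,-0.165],0.0],[[0,0,-0.3],[0.03,0,-0.165],0.0],[[0,0,-0.3],[0.03,0,-0.165],0.0]])

```text
t: 10.95
eef_pos: [0.4494, 0.075, 0.3363]
eef_rot: [[0.992, -0.122, -0.001], [-0.122, -0.992, 0.0], [-0.001, -0.0, -1.0]]
force: [-0.6, -0.4, -1.4]
grip_width: 0.0079
grip_force: 58.8
```

```bash
python3 - <<'E'
from an import *
s=stat()
p,d=capture('wrist');np.savez('pics/w4',p=p,d=d,pos=s['eef_pos'],rot=s['eef_rot']);save('w4',p)
analyse('pics/w4.npz',(.5518,.0268))
E
```

```text
t 10.95 r 0.1131989639684687 alpha 154.77757121448082 psi+180 172.96828005769333 z 0.33631452730712064 F [-0.5638 -0.3552 -1.439 ] M [-0.0358  0.0371  0.0218] tau_axis 0.08537763527093417 j6 96.56785304479581 w 0.007859049287195278
dot 57 [ 0.5553 -0.0024  0.206 ]
collar [0.5483 0.0246] 0.042814940214157104 7000 0.20457172077163666
dot ang -75.37354395121926 0.027859492019921033
dot ang -83.1555699602532 0.029401450447256627
0.03 1249 y mid 0.00013877081219517643 top z -0.019754809449279702
0.05 1434 y mid 0.00022244024882406115 top z -0.01973296295743665
0.07 1608 y mid 0.0003136655946189954 top z -0.01951394747972559
0.09 1882 y mid 0.0002423459022736934 top z -0.019518752528079764
0.11 92 y mid 0.0004115777206180663 top z -0.019246992905540397
xmax 0.10159498169987047
```

```bash
python3 - <<'E'
from h import *
rel((.3991,-.0862,.172),36.5)
E
```

```text
rot [-4.000e-04  5.000e-04 -7.592e-01] shift [-0.0299  0.1664  0.1643] rows>= 6.0
```

move_arm(motion=[[[0,0,-0.12],[-0.03,0.03,0],0.0],[[0,0,-0.25],[-0.05,0.06,0],0.0],[[0,0,-0.38],[-0.05,0.1,0],0.0],[[0,0,-0.5],[-0.04,0.14,0.01],0.0],[[0,0,-0.63],[-0.03,0.166,0.04],0.0],[[0,0,-0.759],[-0.03,0.166,0.08],0.0],[[0,0,-0.759],[-0.03,0.166,0.12],0.0],[[0,0,-0.759],[-0.03,0.166,0.15],0.0],[[0,0,-0.759],[-0.03,0.166,0.164],0.0],[[0,0,-0.759],[-0.03,0.166,0.164],0.0],[[0,0,-0.759],[-0.03,0.166,0.164],0.0]])

```text
t: 12.1
eef_pos: [0.4003, -0.0859, 0.1732]
eef_rot: [[0.803, 0.596, 0.001], [0.596, -0.803, -0.0], [0.001, 0.001, -1.0]]
force: [-0.4, 0.1, -0.0]
grip_width: 0.0077
grip_force: 58.9
```

```bash
python3 - <<'E'
from h import *
stat();rel((.3991,-.0862,.172),36.5)
E
```

```text
t 12.1 r 0.18882768323505547 alpha 216.64180979924734 psi+180 216.56138700042078 z 0.17323584868672312 F [-0.3613  0.1358 -0.0271] M [-0.0111  0.0447 -0.0023] tau_axis -0.06362364272408079 j6 30.239612671001698 w 0.007682580825111137
rot [ 0.0007 -0.0007  0.0011] shift [-0.0011 -0.0005  0.0012] rows>= 1.0
```

move_arm(motion=[[[0,0,0],[0,0,0.001],0.0],[[0,0,0],[0.01,0,0.001],0.0],[[0,0,0],[0.018,0,0.001],0.0],[[0,0,0],[0.023,0,0.001],0.0],[[0,0,0],[0.027,0,0.001],0.0],[[0,0,0],[0.03,0,0.001],0.0],[[0,0,0],[0.032,0,0.001],0.0],[[0,0,0],[0.034,0,0.001],0.0]])

```text
t: 12.9
eef_pos: [0.4278, -0.066, 0.1717]
eef_rot: [[0.803, 0.596, 0.0], [0.596, -0.803, -0.0], [0.0, 0.0, -1.0]]
force: [0.1, 0.2, -1.7]
grip_width: 0.0079
grip_force: 58.9
```

move_arm(motion=[[[0,0,0],[0.003,0,0],0.0],[[0,0,0],[0.006,0,0],0.0],[[0,0,0],[0.009,0,0],0.0],[[0,0,0],[0.012,0,0],0.0],[[0,0,0],[0.014,0,0],0.0],[[0,0,0],[0.014,0,0],0.0]])

```text
t: 13.5
eef_pos: [0.4392, -0.0577, 0.1718]
eef_rot: [[0.803, 0.596, 0.001], [0.596, -0.803, -0.0], [0.001, 0.001, -1.0]]
force: [-0.1, -0.4, -0.4]
grip_width: 0.0078
grip_force: 58.9
```

```bash
python3 -c "
from h import *
stat()"
```

```text
t 13.5 r 0.14073752399180064 alpha 216.87658824499894 psi+180 216.57443459188667 z 0.17180261230449367 F [-0.0858 -0.4143 -0.4063] M [-0.0563  0.0078 -0.0182] tau_axis 0.021182582845982283 j6 35.71627777111663 w 0.0078058736407064675
```

move_arm(motion=[[[0,0,0.0436],[0.0001,-0.0062,0],0.0],[[0,0,0.0873],[0.0005,-0.0123,0],0.0],[[0,0,0.1309],[0.0012,-0.0184,0],0.0],[[0,0,0.1745],[0.0021,-0.0245,0],0.0]])

```text
t: 13.9
eef_pos: [0.4264, -0.0378, 0.1721]
eef_rot: [[0.896, 0.445, 0.002], [0.445, -0.896, -0.002], [0.001, 0.003, -1.0]]
force: [1.3, -4.7, -1.7]
grip_width: 0.0078
grip_force: 59.9
```

```bash
python3 -c "
from h import *
stat()"
```

```text
t 13.9 r 0.1410974992930925 alpha 207.2533365824492 psi+180 206.39854657080846 z 0.1721086006312193 F [ 1.2734 -4.7431 -1.7339] M [-0.7312 -0.1011 -0.4714] tau_axis 0.20583903034919487 j6 48.06362114506824 w 0.0077922235771855745
```

move_arm(motion=[[[0,0,0.0436],[0.0001,-0.0062,0],0.0],[[0,0,0.0873],[0.0005,-0.0123,0],0.0]])

```text
t: 14.1
eef_pos: [0.4211, -0.0265, 0.172]
eef_rot: [[0.931, 0.365, 0.001], [0.365, -0.931, -0.002], [0.001, 0.002, -1.0]]
force: [-0.8, -4.4, -1.0]
grip_width: 0.008
grip_force: 59.9
```

```bash
python3 -c "
from h import *
stat()"
```

```text
t 14.1 r 0.14109987340945182 alpha 202.17397879363529 psi+180 201.3987514792965 z 0.17201541024302983 F [-0.7964 -4.3534 -0.958 ] M [-0.588   0.0254 -0.3357] tau_axis 0.19071005797882512 j6 54.37319245072418 w 0.007960993077854098
```

move_arm(motion=[[[0,0,0.0436],[0.0001,-0.0062,0],0.0],[[0,0,0.0873],[0.0005,-0.0123,0],0.0]])

```text
t: 14.3
eef_pos: [0.417, -0.0148, 0.1719]
eef_rot: [[0.959, 0.282, 0.001], [0.282, -0.959, -0.002], [0.0, 0.002, -1.0]]
force: [0.5, -3.9, -0.6]
grip_width: 0.0077
grip_force: 60.0
```

```bash
python3 -c "
from h import *
stat()"
```

```text
t 14.3 r 0.14110300347465538 alpha 197.14512546280534 psi+180 196.3981730387386 z 0.17194449987877425 F [ 0.4948 -3.9411 -0.5567] M [-0.5607  0.0624 -0.3634] tau_axis 0.18853226648863747 j6 60.819057846316575 w 0.007725903906146042
```

move_arm(motion=[[[0,0,0.0436],[0.0001,-0.0062,0],0.0],[[0,0,0.0873],[0.0005,-0.0123,0],0.0]])

```text
t: 14.5
eef_pos: [0.4138, -0.0028, 0.1719]
eef_rot: [[0.98, 0.198, 0.001], [0.198, -0.98, -0.002], [0.0, 0.002, -1.0]]
force: [-0.4, -5.0, -1.4]
grip_width: 0.0077
grip_force: 60.0
```

```bash
python3 -c "
from h import *
stat()"
```

```text
t 14.5 r 0.14113135051052367 alpha 192.11252476234094 psi+180 191.39769390751783 z 0.17185192222406295 F [-0.3656 -4.9546 -1.4254] M [-0.5927  0.0749 -0.3458] tau_axis 0.32706792755451425 j6 67.37561931496533 w 0.0076523032665163655
```

move_arm(motion=[[[0,0,0.0436],[0.0001,-0.0062,0],0.0]])

```text
t: 14.6
eef_pos: [0.4127, 0.0032, 0.1718]
eef_rot: [[0.988, 0.155, 0.001], [0.155, -0.988, -0.002], [0.0, 0.002, -1.0]]
force: [-1.3, -3.5, -1.1]
grip_width: 0.0079
grip_force: 60.1
```

```bash
python3 -c "
from h import *
stat()"
```

```text
t 14.6 r 0.14112731012316565 alpha 189.6072864521833 psi+180 188.89535596254075 z 0.1718401502983885 F [-1.2533 -3.5432 -1.1032] M [-0.6131  0.096  -0.3869] tau_axis 0.07657126900499311 j6 70.69049240662294 w 0.007911034939689553
```

Noise of about ±0.1 N m, so it still runs free. I go on.

move_arm(motion=[[[0,0,0.0436],[0.0001,-0.0062,0],0.0],[[0,0,0.0873],[0.0005,-0.0123,0],0.0]])

```text
t: 14.8
eef_pos: [0.4111, 0.0156, 0.1718]
eef_rot: [[0.998, 0.068, 0.0], [0.068, -0.998, -0.002], [0.0, 0.002, -1.0]]
force: [-1.2, -3.3, -1.3]
grip_width: 0.0078
grip_force: 60.1
```

```bash
python3 -c "
from h import *
stat()"
```

```text
t 14.8 r 0.14115446201530413 alpha 184.56271013500623 psi+180 183.89833182166473 z 0.17176239570773552 F [-1.2466 -3.3267 -1.3432] M [-0.6046  0.2177 -0.3714] tau_axis 0.08265029827517784 j6 77.36623344715296 w 0.007758530797457613
```

move_arm(motion=[[[0,0,0.0436],[0.0001,-0.0062,0],0.0],[[0,0,0.0873],[0.0005,-0.0123,0],0.0]])

```text
t: 15.0
eef_pos: [0.4106, 0.0279, 0.1717]
eef_rot: [[1.0, -0.019, -0.0], [-0.019, -1.0, -0.002], [-0.0, 0.002, -1.0]]
force: [-0.8, -2.9, -2.1]
grip_width: 0.0077
grip_force: 60.1
```

```bash
python3 -c "
from h import *
stat()"
```

```text
t 15.0 r 0.1411931273415213 alpha 179.54735018602764 psi+180 178.89789473401726 z 0.17165586701642133 F [-0.7613 -2.8944 -2.0809] M [-0.5254  0.2235 -0.3418] tau_axis 0.06767290119970065 j6 84.09060908060901 w 0.007661956117900947
```

move_arm(motion=[[[0,0,0.0436],[0.0001,-0.0062,0],0.0],[[0,0,0.0873],[0.0005,-0.0123,0],0.0]])

```text
t: 15.2
eef_pos: [0.4113, 0.0403, 0.1716]
eef_rot: [[0.994, -0.106, -0.0], [-0.106, -0.994, -0.002], [-0.0, 0.002, -1.0]]
force: [-1.8, -3.9, 0.1]
grip_width: 0.0078
grip_force: 60.2
```

```bash
python3 -c "
from h import *
stat()"
```

```text
t 15.2 r 0.1411698909845646 alpha 174.53068668555525 psi+180 173.89847400829044 z 0.17164417620319164 F [-1.8249 -3.8769  0.1394] M [-0.573   0.3094 -0.3522] tau_axis 0.2171361762141028 j6 90.83315845746517 w 0.007791907674524426
```

move_arm(motion=[[[0,0,0.0436],[0.0001,-0.0062,0],0.0],[[0,0,0.0873],[0.0005,-0.0123,0],0.0]])

```text
t: 15.4
eef_pos: [0.413, 0.0525, 0.1716]
eef_rot: [[0.981, -0.193, -0.001], [-0.193, -0.981, -0.002], [-0.0, 0.002, -1.0]]
force: [-2.0, -3.8, -0.9]
grip_width: 0.0079
grip_force: 60.2
```

```bash
python3 -c "
from h import *
stat()"
```

```text
t 15.4 r 0.14120323279369984 alpha 169.52447212514173 psi+180 168.89850522130217 z 0.17156832567259933 F [-1.9855 -3.7954 -0.9398] M [-0.523   0.2496 -0.4072] tau_axis 0.17071239027688123 j6 97.56083335742352 w 0.00789940865310477
```

move_arm(motion=[[[0,0,0.0436],[0.0001,-0.0062,0],0.0],[[0,0,0.0873],[0.0005,-0.0123,0],0.0]])

```text
t: 15.6
eef_pos: [0.4157, 0.0645, 0.1715]
eef_rot: [[0.961, -0.277, -0.001], [-0.277, -0.961, -0.001], [-0.001, 0.002, -1.0]]
force: [-2.2, -3.9, -1.1]
grip_width: 0.0079
grip_force: 60.2
```

```bash
python3 -c "
from h import *
stat()"
```

```text
t 15.6 r 0.14124654225967567 alpha 164.52671271249253 psi+180 163.89857318757504 z 0.17148617933717408 F [-2.2058 -3.9056 -1.1247] M [-0.4732  0.3552 -0.3229] tau_axis 0.29187151007836815 j6 104.24636735707647 w 0.007902503133254616
```

move_arm(motion=[[[0,0,0.0436],[0.0001,-0.0062,0],0.0],[[0,0,0.0785],[0.0004,-0.0111,0],0.0]])

```text
t: 15.8
eef_pos: [0.4191, 0.0752, 0.1714]
eef_rot: [[0.936, -0.352, -0.001], [-0.352, -0.936, -0.001], [-0.001, 0.002, -1.0]]
force: [-2.2, -2.6, -0.5]
grip_width: 0.0079
grip_force: 60.0
```

```bash
python3 -c "
from h import *
stat()"
```

```text
t 15.8 r 0.1412828152970298 alpha 159.9787628961011 psi+180 159.4172575409609 z 0.17143484820759636 F [-2.1733 -2.6495 -0.5483] M [-0.4582  0.3688 -0.3039] tau_axis 0.1529220947469369 j6 110.1979777498264 w 0.007941291460716732
```

move_arm(motion=[[[0,0,0.0436],[0.0001,-0.0062,0],0.0],[[0,0,0.0873],[0.0005,-0.0123,0],0.0]])

```text
t: 16.0
eef_pos: [0.4237, 0.0864, 0.1713]
eef_rot: [[0.902, -0.432, -0.002], [-0.432, -0.902, -0.001], [-0.001, 0.002, -1.0]]
force: [-3.0, -2.6, -0.4]
grip_width: 0.0075
grip_force: 60.1
```

```bash
python3 -c "
from h import *
stat()"
```

```text
t 16.0 r 0.1413182250813333 alpha 155.03790583397662 psi+180 154.39676228368256 z 0.17134955386887396 F [-2.9721 -2.5874 -0.4235] M [-0.3739  0.4053 -0.3635] tau_axis 0.14528808594876452 j6 116.74344610559776 w 0.007540555916770657
```

move_arm(motion=[[[0,0,0.0436],[0.0001,-0.0062,0],0.0],[[0,0,0.0873],[0.0005,-0.0123,0],0.0]])

```text
t: 16.2
eef_pos: [0.4294, 0.0974, 0.1713]
eef_rot: [[0.861, -0.509, -0.002], [-0.509, -0.861, -0.001], [-0.001, 0.002, -1.0]]
force: [-2.4, -2.9, 0.2]
grip_width: 0.0076
grip_force: 60.2
```

```bash
python3 -c "
from h import *
stat()"
```

```text
t 16.2 r 0.14135735112405087 alpha 150.0163151808233 psi+180 149.40074789087078 z 0.17130536814120384 F [-2.3546 -2.9438  0.1982] M [-0.4158  0.477  -0.3913] tau_axis 0.13543482893487035 j6 123.16930660863855 w 0.0075924525045961075
```

move_arm(motion=[[[0,0,0.0436],[0.0001,-0.0062,0],0.0],[[0,0,0.0873],[0.0005,-0.0123,0],0.0]])

```text
t: 16.4
eef_pos: [0.4356, 0.1071, 0.171]
eef_rot: [[0.813, -0.583, -0.003], [-0.583, -0.813, -0.003], [-0.001, 0.004, -1.0]]
force: [-6.0, -5.8, -0.8]
grip_width: 0.0074
grip_force: 62.0
```

```bash
python3 -c "
from h import *
stat()"
```

```text
t 16.4 r 0.14127821644769245 alpha 145.35870378419435 psi+180 144.37036863715383 z 0.1710432522279689 F [-6.0213 -5.7932 -0.8196] M [-1.0794  0.7019 -0.7218] tau_axis 0.43511781099913693 j6 129.50049376222296 w 0.007392233863161223
```

It has gone stiff (about 0.44 N m). Small steps now.

move_arm(motion=[[[0,0,0.0175],[0,-0.0025,0],0.0]])

```text
t: 16.5
eef_pos: [0.4369, 0.109, 0.171]
eef_rot: [[0.803, -0.596, -0.004], [-0.596, -0.803, -0.003], [-0.001, 0.005, -1.0]]
force: [-5.0, -7.4, -0.3]
grip_width: 0.0077
grip_force: 62.4
```

```bash
python3 -c "
from h import *
stat()"
```

```text
t 16.5 r 0.1412385864727503 alpha 144.41983851161172 psi+180 143.39005902142907 z 0.17096333806125832 F [-4.9993 -7.4344 -0.3407] M [-1.1322  0.8307 -0.8043] tau_axis 0.46056223134470353 j6 130.7336032588318 w 0.007737330828388829
```

move_arm(motion=[[[0,0,0.0262],[0,-0.0037,0],0.0]])

```text
t: 16.6
eef_pos: [0.4389, 0.1114, 0.1708]
eef_rot: [[0.787, -0.617, -0.004], [-0.617, -0.787, -0.004], [-0.001, 0.005, -1.0]]
force: [-5.4, -8.6, 0.3]
grip_width: 0.0077
grip_force: 62.7
```

```bash
python3 -c "
from h import *
stat()"
```

```text
t 16.6 r 0.14113644645246975 alpha 143.15124705168952 psi+180 141.90953637154797 z 0.1708340173775904 F [-5.3616 -8.5948  0.2865] M [-1.3609  0.8628 -0.7555] tau_axis 0.6690375803514262 j6 132.55288086924233 w 0.007693432657084062
```

Firm: about 0.6 N m. I stop turning, relieve the bar within its play, and withdraw.

move_arm(motion=[[[0,0,-0.035],[0,0.003,0],0.0],[[0,0,-0.044],[0,0.0045,0],0.0],[[0,0,-0.044],[0,0.0045,0],0.0]])

```text
t: 16.9
eef_pos: [0.4361, 0.1081, 0.1709]
eef_rot: [[0.814, -0.581, -0.004], [-0.581, -0.814, -0.003], [-0.001, 0.004, -1.0]]
force: [-5.0, -5.6, -0.2]
grip_width: 0.0078
grip_force: 63.2
```

```bash
python3 -c "
from h import *
stat()"
```

```text
t 16.9 r 0.14139504662611596 alpha 144.90554039998386 psi+180 144.4856891397936 z 0.17091963605334048 F [-5.0374 -5.5835 -0.2081] M [-0.9105  0.7656 -0.7172] tau_axis 0.33823212216400855 j6 129.51545020921895 w 0.007839502601326868
```

move_arm(motion=[[[0,0,-0.025],[0,0.003,0],0.0],[[0,0,-0.025],[0,0.003,0],0.0]])

```text
t: 17.1
eef_pos: [0.4344, 0.1057, 0.171]
eef_rot: [[0.828, -0.56, -0.003], [-0.56, -0.828, -0.003], [-0.001, 0.004, -1.0]]
force: [-5.7, -5.1, -0.5]
grip_width: 0.0076
grip_force: 62.9
```

```bash
python3 -c "
from h import *
stat()"
```

```text
t 17.1 r 0.14142461255290395 alpha 146.0915896553823 psi+180 145.9411193089888 z 0.1709601736302073 F [-5.7224 -5.0783 -0.4624] M [-0.8741  0.7115 -0.6779] tau_axis 0.36965911207308644 j6 127.7572648629135 w 0.007631092577698835
```

move_arm(motion=[[[0,0,0.03],[0,-0.0035,0],0.0],[[0,0,0.055],[0,-0.0062,0],0.0]])

```text
t: 17.3
eef_pos: [0.438, 0.1105, 0.171]
eef_rot: [[0.795, -0.606, -0.003], [-0.606, -0.795, -0.004], [-0.0, 0.005, -1.0]]
force: [-4.4, -9.0, -0.9]
grip_width: 0.0078
grip_force: 62.9
```

```bash
python3 -c "
from h import *
stat()"
```

```text
t 17.3 r 0.1412193754870418 alpha 143.6655580764976 psi+180 142.67302256186105 z 0.17096697581005968 F [-4.4098 -8.9927 -0.9227] M [-1.3363  0.6843 -0.7598] tau_axis 0.6321900018936729 j6 131.6669745686471 w 0.007838942945382397
```

move_arm(motion=[[[0,0,-0.01],[-0.004,0.001,0],0.0],[[0,0,-0.01],[-0.01,0.001,0],0.0],[[0,0,-0.01],[-0.016,0.001,0],0.0]])

```text
t: 17.6
eef_pos: [0.4256, 0.1195, 0.1714]
eef_rot: [[0.802, -0.598, -0.001], [-0.598, -0.802, -0.003], [0.001, 0.003, -1.0]]
force: [-1.0, -7.0, -1.3]
grip_width: 0.0078
grip_force: 63.1
```

```bash
python3 -c "
from h import *
stat()"
```

```text
t 17.6 r 0.15657518017854608 alpha 143.71135120783504 psi+180 143.3010351925244 z 0.17138332972458944 F [-1.     -7.0003 -1.3304] M [-0.9966  0.17   -0.7002] tau_axis 0.2759118339288177 j6 132.332163237803 w 0.007845164651491238
```

move_arm(motion=[[[0,0,0],[-0.006,0,0],0.0],[[0,0,0],[-0.015,0,0],0.0],[[0,0,0],[-0.03,0,0],0.0],[[0,0,0],[-0.04,0,0],0.0],[[0,0,0],[-0.04,0,-0.04],0.0],[[0,0,0],[-0.04,0,-0.08],0.0],[[0,0,-0.1],[-0.04,0,-0.12],0.0],[[0,0,-0.2],[-0.02,0,-0.15],0.0],[[0,0,-0.3],[0.01,0,-0.165],0.0],[[0,0,-0.4],[0.03,0,-0.165],0.0],[[0,0,-0.5],[0.03,0.02,-0.165],0.0],[[0,0,-0.5],[0.03,0.03,-0.165],0.0],[[0,0,-0.5],[0.03,0.03,-0.165],0.0]])

```text
t: 18.9
eef_pos: [0.4315, 0.0791, 0.3369]
eef_rot: [[0.99, -0.141, 0.001], [-0.141, -0.99, -0.0], [0.001, -0.0, -1.0]]
force: [0.3, -0.1, -0.6]
grip_width: 0.0077
grip_force: 59.9
```

```bash
python3 - <<'E'
from an import *
s=stat()
p,d=capture('wrist');np.savez('pics/w5',p=p,d=d,pos=s['eef_pos'],rot=s['eef_rot']);save('w5',p)
analyse('pics/w5.npz',(.5518,.0268))
E
```

```text
t 18.9 r 0.1311406466684752 alpha 156.50786164239804 psi+180 171.87229840926844 z 0.336880124563147 F [ 0.2831 -0.1269 -0.5635] M [0.0251 0.0215 0.0019] tau_axis 0.002385366367062731 j6 98.19504074583449 w 0.007660899786115502
dot 60 [0.5281 0.0088 0.206 ]
collar [0.5381 0.0204] 0.04019782319664955 5222 0.2045903766786302
dot ang -130.70128943752724 0.015315004371712331
dot ang -142.71698878100315 0.029792045690598387
0.03 1265 y mid 0.00011469196287510093 top z -0.01978814915421312
0.05 1425 y mid 0.0001868243085564776 top z -0.019646066004100144
0.07 1616 y mid 0.0001183232636700871 top z -0.019610795618847543
0.09 1867 y mid 0.00022668680012997208 top z -0.01951601167857056
0.11 90 y mid 0.00024374556198093235 top z -0.018807151452508265
xmax 0.10160587402248533
```

View pics/w5.png

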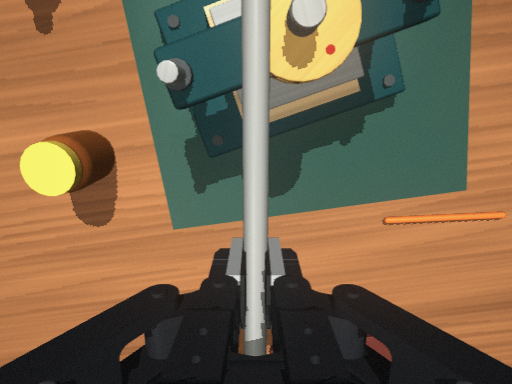

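move_arm(motion=[[[0,0,0],[0.03,0.01,0],0.0],[[0,0,0],[0.055,0.012,0],0.0],[[0,0,0],[0.055,0.012,0],0.0],[[0,0,0],[0.055,0.012,0],0.0]])

```text
t: 19.35
eef_pos: [0.4849, 0.0604, 0.3365]
eef_rot: [[0.99, -0.139, -0.0], [-0.139, -0.99, 0.0], [-0.0, -0.0, -1.0]]
force: [-0.3, 0.3, -0.9]
grip_width: 0.0081
grip_force: 59.9
```

```bash
python3 - <<'E'
from an import *
s=stat()
p,d=capture('wrist');np.savez('pics/w6',p=p,d=d,pos=s['eef_pos'],rot=s['eef_rot']);save('w6',p)
analyse('pics/w6.npz',(.5518,.0268))
E
```

```text
t 19.35 r 0.07484187627557003 alpha 153.29707253492498 psi+180 172.02071313529555 z 0.3364618911129356 F [-0.323   0.2876 -0.9028] M [-0.0011  0.022   0.0389] tau_axis 0.030574129184091324 j6 95.81289096625197 w 0.008070475763596206
dot 48 [0.5282 0.0087 0.206 ]
collar [0.5517 0.0272] 0.043478693813085556 6469 0.2045808396529748
dot ang -141.8117033486303 0.02987712140744995
dot ang -142.48545583898866 0.029726376623553298
0.03 1263 y mid 0.00012305373295490958 top z -0.019874036314446952
0.05 1419 y mid 0.00017077384887584455 top z -0.01968847534812478
0.07 1618 y mid 0.00011745916185614295 top z -0.019581313275105
0.09 1862 y mid 0.00021937598290835752 top z -0.019438482460538718
0.11 98 y mid 0.0002337668975430909 top z -0.01911729420626341
xmax 0.1015912837724587
```

View pics/w6.png

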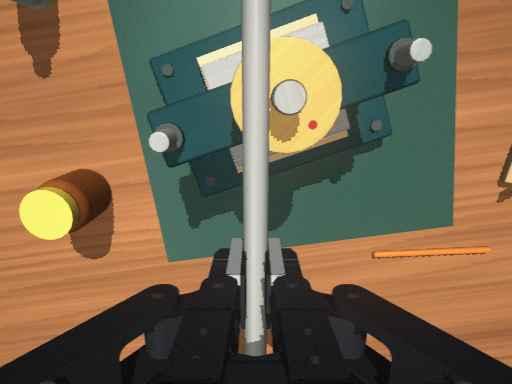

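The dot is now at (313,125), so the collar has turned about 126°. That is a little less than the hand's swing suggests, so I reinsert in the next hole and feel whether it is still tight.

```bash
python3 - <<'E'
from h import *
rel((.4011,-.0889,.172),37.5)
E
```

```text
rot [-3.000e-04 -1.000e-04 -7.932e-01] shift [-0.0621  0.1596  0.1646] rows>= 6.0
```

move_arm(motion=[[[0,0,-0.12],[-0.04,0.03,0],0.0],[[0,0,-0.25],[-0.08,0.06,0],0.0],[[0,0,-0.38],[-0.08,0.1,0],0.0],[[0,0,-0.5],[-0.07,0.14,0.01],0.0],[[0,0,-0.63],[-0.0625,0.16,0.04],0.0],[[0,0,-0.76],[-0.0625,0.16,0.08],0.0],[[0,0,-0.793],[-0.0625,0.16,0.12],0.0],[[0,0,-0.793],[-0.0625,0.16,0.15],0.0],[[0,0,-0.793],[-0.0625,0.16,0.1655],0.0],[[0,0,-0.793],[-0.0625,0.16,0.1655],0.0],[[0,0,-0.793],[-0.0625,0.16,0.1655],0.0]])

```text
t: 20.5
eef_pos: [0.4013, -0.0897, 0.172]
eef_rot: [[0.793, 0.609, 0.002], [0.609, -0.793, -0.0], [0.001, 0.001, -1.0]]
force: [0.2, 0.4, -1.0]
grip_width: 0.0079
grip_force: 59.9
```

```bash
python3 - <<'E'
from h import *
stat();rel((.4011,-.0889,.172),37.5)
E
```

```text
t 20.5 r 0.19032485949242714 alpha 217.76085973229448 psi+180 217.51405394594732 z 0.17203410020807228 F [ 0.2405  0.391  -1.0199] M [-0.023   0.0557 -0.0386] tau_axis -0.06936811904771642 j6 28.841744599937094 w 0.007872698773848878
rot [ 0.0012 -0.001   0.0002] shift [ 0.0003 -0.0008  0.    ] rows>= 1.0
```

move_arm(motion=[[[0,0,0],[0.01,0,0],0.0],[[0,0,0],[0.018,0,0],0.0],[[0,0,0],[0.023,0,0],0.0],[[0,0,0],[0.027,0,0],0.0],[[0,0,0],[0.03,0,0],0.0],[[0,0,0],[0.032,0,0],0.0],[[0,0,0],[0.034,0,0],0.0]])

```text
t: 21.2
eef_pos: [0.4283, -0.0693, 0.1712]
eef_rot: [[0.793, 0.609, 0.001], [0.609, -0.793, -0.0], [0.0, 0.0, -1.0]]
force: [-0.1, -0.1, -0.9]
grip_width: 0.0078
grip_force: 59.9
```

Inserted smoothly; go deeper, then a small turn to feel.

move_arm(motion=[[[0,0,0],[0.003,0,0],0.0],[[0,0,0],[0.006,0,0],0.0],[[0,0,0],[0.009,0,0],0.0],[[0,0,0],[0.012,0,0],0.0],[[0,0,0],[0.014,0,0],0.0],[[0,0,0.0175],[0.014,-0.0025,0],0.0],[[0,0,0.0349],[0.014,-0.0049,0],0.0],[[0,0,0.0524],[0.0142,-0.0074,0],0.0]])

```text
t: 22.0
eef_pos: [0.4348, -0.0548, 0.1713]
eef_rot: [[0.825, 0.565, 0.001], [0.565, -0.825, -0.0], [0.001, 0.001, -1.0]]
force: [0.1, -1.1, -0.3]
grip_width: 0.0078
grip_force: 59.9
```

```bash
python3 -c "
from h import *
stat()"
```

```text
t 22.0 r 0.14266110684346606 alpha 214.8873919439851 psi+180 214.4027530533992 z 0.17129385884774087 F [ 0.1357 -1.1121 -0.3228] M [-0.1094  0.0433 -0.0164] tau_axis 0.12482202114716812 j6 38.079536924878376 w 0.0077565667357446235
```

move_arm(motion=[[[0,0,0.0175],[0,-0.0025,0],0.0],[[0,0,0.0349],[0.0001,-0.0049,0],0.0]])

```text
t: 22.2
eef_pos: [0.4322, -0.051, 0.1714]
eef_rot: [[0.844, 0.536, 0.001], [0.536, -0.844, -0.001], [0.0, 0.001, -1.0]]
force: [1.0, -2.5, -1.2]
grip_width: 0.0079
grip_force: 60.0
```

```bash
python3 -c "
from h import *
stat()"
```

```text
t 22.2 r 0.14267647510138165 alpha 213.02850667657836 psi+180 212.39675137624894 z 0.17141416755431224 F [ 1.0008 -2.4931 -1.2165] M [-0.391   0.0297 -0.1824] tau_axis 0.19369315741989934 j6 40.50069266364758 w 0.00788425399431928
```

move_arm(motion=[[[0,0,0.0175],[0,-0.0025,0],0.0],[[0,0,0.0349],[0.0001,-0.0049,0],0.0]])

```text
t: 22.4
eef_pos: [0.4297, -0.0469, 0.1714]
eef_rot: [[0.863, 0.506, 0.001], [0.506, -0.863, -0.001], [0.0, 0.001, -1.0]]
force: [0.1, -4.0, -0.9]
grip_width: 0.008
grip_force: 60.5
```

```bash
python3 -c "
from h import *
stat()"
```

```text
t 22.4 r 0.14266900299155857 alpha 211.1257715561101 psi+180 210.38905166344517 z 0.17142339131836987 F [ 0.0754 -4.0083 -0.9464] M [-0.656   0.0217 -0.3579] tau_axis 0.13720305468180893 j6 42.94252231515106 w 0.007989665714605108
```

move_arm(motion=[[[0,0,0.0175],[0,-0.0025,0],0.0],[[0,0,0.0349],[0.0001,-0.0049,0],0.0]])

```text
t: 22.6
eef_pos: [0.4273, -0.0428, 0.1714]
eef_rot: [[0.88, 0.475, 0.001], [0.475, -0.88, -0.001], [0.0, 0.001, -1.0]]
force: [-0.5, -6.1, -0.3]
grip_width: 0.0078
grip_force: 61.2
```

```bash
python3 -c "
from h import *
stat()"
```

```text
t 22.6 r 0.14261955095580792 alpha 209.18759472220083 psi+180 208.38296118082903 z 0.17141174086116323 F [-0.5449 -6.1432 -0.3053] M [-0.9447  0.0719 -0.4874] tau_axis 0.23957706167371873 j6 45.41039338557303 w 0.007759711969992734
```

move_arm(motion=[[[0,0,0.0175],[0,-0.0025,0],0.0],[[0,0,0.0349],[0.0001,-0.0049,0],0.0]])

```text
t: 22.8
eef_pos: [0.4251, -0.0387, 0.1715]
eef_rot: [[0.896, 0.444, 0.001], [0.444, -0.896, -0.002], [0.0, 0.002, -1.0]]
force: [-0.5, -7.0, -1.2]
grip_width: 0.0078
grip_force: 62.1
```

```bash
python3 -c "
from h import *
stat()"
```

```text
t 22.8 r 0.14257465111112558 alpha 207.32890412748063 psi+180 206.3708463918627 z 0.17147204215556247 F [-0.484  -6.9895 -1.2428] M [-1.1406 -0.0268 -0.6537] tau_axis 0.1998860146930369 j6 47.908994262884306 w 0.007795602656348136
```

move_arm(motion=[[[0,0,0.0175],[0,-0.0025,0],0.0]])

```text
t: 22.9
eef_pos: [0.4241, -0.0365, 0.1715]
eef_rot: [[0.904, 0.428, 0.001], [0.428, -0.904, -0.002], [0.0, 0.002, -1.0]]
force: [0.5, -7.6, -1.2]
grip_width: 0.0075
grip_force: 62.6
```

```bash
python3 -c "
from h import *
stat()"
```

```text
t 22.9 r 0.14255907281652064 alpha 206.37890616194778 psi+180 205.35928931189034 z 0.17150161792262375 F [ 0.5491 -7.6442 -1.1848] M [-1.1645  0.0115 -0.7154] tau_axis 0.2956705407133564 j6 49.17024442892786 w 0.007476762750201102
```

move_arm(motion=[[[0,0,0.0175],[0,-0.0025,0],0.0],[[0,0,0.0349],[0.0001,-0.0049,0],0.0]])

```text
t: 23.1
eef_pos: [0.4223, -0.0324, 0.1716]
eef_rot: [[0.918, 0.396, 0.002], [0.396, -0.918, -0.003], [0.001, 0.003, -1.0]]
force: [0.9, -8.3, -2.0]
grip_width: 0.0075
grip_force: 63.4
```

```bash
python3 -c "
from h import *
stat()"
```

```text
t 23.1 r 0.14241955890212366 alpha 204.55442686466947 psi+180 203.34435561746614 z 0.1716381350133023 F [ 0.9007 -8.3035 -2.0297] M [-1.3799 -0.0784 -0.7711] tau_axis 0.3578586052671665 j6 51.70056012090584 w 0.0074509231197654804
```

move_arm(motion=[[[0,0,0.0175],[0,-0.0025,0],0.0],[[0,0,0.03],[0.0001,-0.0043,0],0.0]])

```text
t: 23.3
eef_pos: [0.4207, -0.0287, 0.1717]
eef_rot: [[0.93, 0.368, 0.002], [0.368, -0.93, -0.003], [0.001, 0.004, -1.0]]
force: [0.7, -9.2, -0.6]
grip_width: 0.0076
grip_force: 64.3
```

```bash
python3 -c "
from h import *
stat()"
```

```text
t 23.3 r 0.142315862123922 alpha 202.9378832029347 psi+180 201.62109063420397 z 0.17170079045810846 F [ 0.7198 -9.2104 -0.6302] M [-1.5402 -0.0736 -0.8595] tau_axis 0.38760835749453293 j6 53.89830470673144 w 0.007573404145394309
```

move_arm(motion=[[[0,0,0.0175],[0,-0.0025,0],0.0],[[0,0,0.03],[0.0001,-0.0043,0],0.0]])

```text
t: 23.5
eef_pos: [0.4194, -0.0249, 0.1718]
eef_rot: [[0.94, 0.34, 0.002], [0.34, -0.94, -0.004], [0.001, 0.004, -1.0]]
force: [1.2, -11.3, -1.0]
grip_width: 0.0078
grip_force: 65.2
```

```bash
python3 -c "
from h import *
stat()"
```

```text
t 23.5 r 0.14214531062509156 alpha 201.3270302774716 psi+180 199.89221241523228 z 0.17177912222648614 F [  1.2048 -11.3115  -1.0272] M [-1.6891 -0.1239 -0.8991] tau_axis 0.6609153067267728 j6 56.113236978404984 w 0.007825705766835552
```

move_arm(motion=[[[0,0,0.0175],[0,-0.0025,0],0.0]])

```text
t: 23.6
eef_pos: [0.4187, -0.0228, 0.1719]
eef_rot: [[0.946, 0.324, 0.003], [0.324, -0.946, -0.004], [0.001, 0.005, -1.0]]
force: [1.3, -12.6, -1.7]
grip_width: 0.0079
grip_force: 65.7
```

```bash
python3 -c "
from h import *
stat()"
```

```text
t 23.6 r 0.1420490954003912 alpha 200.42011135437212 psi+180 198.8848431505049 z 0.17186842776182104 F [  1.2914 -12.6027  -1.6802] M [-1.8223 -0.2399 -0.8888] tau_axis 0.8528842770363506 j6 57.40298882996402 w 0.007862342593019071
```

Clearly stiff: stop. I relieve the bar within its spring and withdraw it.

move_arm(motion=[[[0,0,-0.035],[0,0.005,0],0.0],[[0,0,-0.07],[0.0002,0.01,0],0.0],[[0,0,-0.1],[0.0004,0.0142,0],0.0]])

```text
t: 23.9
eef_pos: [0.4233, -0.0352, 0.1716]
eef_rot: [[0.908, 0.419, 0.002], [0.419, -0.908, -0.002], [0.001, 0.002, -1.0]]
force: [0.4, -6.1, -1.4]
grip_width: 0.0079
grip_force: 62.5
```

```bash
python3 -c "
from h import *
stat()"
```

```text
t 23.9 r 0.14267800118811355 alpha 205.75303526416997 psi+180 204.76984577728427 z 0.1715667298750821 F [ 0.4242 -6.1224 -1.3544] M [-0.924  -0.1249 -0.5492] tau_axis 0.2638893517330828 j6 49.89176675276024 w 0.00794992829544299
```

move_arm(motion=[[[0,0,-0.035],[0,0.005,0],0.0],[[0,0,-0.06],[0.0002,0.0085,0],0.0]])

```text
t: 24.1
eef_pos: [0.427, -0.0424, 0.1715]
eef_rot: [[0.881, 0.473, 0.001], [0.473, -0.881, -0.001], [0.001, 0.001, -1.0]]
force: [-0.2, -4.2, -0.4]
grip_width: 0.0074
grip_force: 61.0
```

```bash
python3 -c "
from h import *
stat()"
```

```text
t 24.1 r 0.14270758050673119 alpha 208.9996436352124 psi+180 208.2232718698917 z 0.17147189563079196 F [-0.1916 -4.1824 -0.4365] M [-0.634  -0.0841 -0.3285] tau_axis 0.18024687953679358 j6 45.573947070479534 w 0.007399188271529951
```

move_arm(motion=[[[0,0,0],[-0.008,0,0],0.0],[[0,0,0],[-0.018,0,0],0.0],[[0,0,0],[-0.03,0,0],0.0],[[0,0,0],[-0.045,0,0],0.0],[[0,0,0],[-0.055,0,0],0.0],[[0,0,0],[-0.055,0,-0.04],0.0],[[0,0,0],[-0.055,0,-0.08],0.0],[[0,0,0.1],[-0.05,0,-0.12],0.0],[[0,0,0.2],[-0.02,-0.02,-0.15],0.0],[[0,0,0.3],[0.01,-0.05,-0.165],0.0],[[0,0,0.4],[0.04,-0.075,-0.165],0.0],[[0,0,0.55],[0.04,-0.075,-0.165],0.0],[[0,0,0.55],[0.04,-0.075,-0.165],0.0],[[0,0,0.55],[0.04,-0.075,-0.165],0.0]])

```text
t: 25.5
eef_pos: [0.4257, 0.043, 0.3359]
eef_rot: [[0.999, -0.053, -0.0], [-0.053, -0.999, -0.0], [-0.0, 0.0, -1.0]]
force: [-0.1, 0.4, -1.7]
grip_width: 0.008
grip_force: 59.9
```

```bash
python3 - <<'E'
from an import *
s=stat()
p,d=capture('wrist');np.savez('pics/w7',p=p,d=d,pos=s['eef_pos'],rot=s['eef_rot'])
analyse('pics/w7.npz',(.5518,.0268))
E
```

```text
t 25.5 r 0.12715290364236395 alpha 172.69780355421742 psi+180 176.93357892710225 z 0.33594211919985406 F [-0.1249  0.3794 -1.6802] M [-0.0345  0.0413 -0.003 ] tau_axis -0.048818002336613237 j6 88.24629999746348 w 0.007997310196873861
dot 58 [0.528  0.0087 0.206 ]
collar [0.5508 0.027 ] 0.043310634791851044 5132 0.20455238051356647
dot ang -141.29314846572362 0.029253116635243742
dot ang -142.82254455340856 0.02992518870747493
0.03 1274 y mid 7.482386768127916e-05 top z -0.019819310294074723
0.05 1408 y mid 6.554623125299254e-05 top z -0.01967876722148043
0.07 1638 y mid 5.52509083972569e-05 top z -0.01955943791799837
0.09 1862 y mid 0.0001619715035410716 top z -0.019570773400651987
0.11 96 y mid -4.170558417379566e-06 top z -0.019085392163881932
xmax 0.10161300095936855
```

The dot hasn't moved and the side force rose linearly from the start with no free-running plateau, so the plate is firmly down. Now the bar goes back to its rest.

```bash
python3 - <<'E'
from h import *
rel((.4246,-.3251,.12),-17)
E
```

```text
rot [ 0.00e+00 -1.00e-04  2.42e-01] shift [0.0189 0.3673 0.216 ] rows>= 9.0
```

move_arm(motion=[[[0,0,0],[-0.02,0.04,0],0.0],[[0,0,0.03],[-0.02,0.08,0],0.0],[[0,0,0.06],[-0.01,0.125,0],0.0],[[0,0,0.09],[0,0.17,0],0.0],[[0,0,0.12],[0.005,0.215,0.01],0.0],[[0,0,0.15],[0.01,0.255,0.03],0.0],[[0,0,0.18],[0.015,0.295,0.05],0.0],[[0,0,0.21],[0.019,0.335,0.07],0.0],[[0,0,0.242],[0.019,0.367,0.1],0.0],[[0,0,0.242],[0.019,0.367,0.14],0.0],[[0,0,0.242],[0.019,0.367,0.18],0.0],[[0,0,0.242],[0.019,0.367,0.2],0.0],[[0,0,0.242],[0.019,0.367,0.216],0.0],[[0,0,0.242],[0.019,0.367,0.216],0.0],[[0,0,0.242],[0.019,0.367,0.216],0.0]])

```text
t: 27.05
eef_pos: [0.4239, -0.3249, 0.1206]
eef_rot: [[0.956, -0.295, 0.001], [-0.295, -0.956, 0.0], [0.0, -0.0, -1.0]]
force: [0.1, -0.0, 0.4]
grip_width: 0.0073
grip_force: 59.9
```

```bash
python3 - <<'E'
from h import *
s=stat();print(s['eef_pos']);rel((.4246,-.3251,.036),-17)
p,d=capture('wrist');save('w8',p)
E
```

```text
t 27.05 r 0.3742312405783621 alpha 250.00786242995855 psi+180 162.84560492806102 z 0.12060865358156034 F [ 0.054  -0.0105  0.4172] M [0.0339 0.076  0.0256] tau_axis 0.045977128979943965 j6 61.18837526234418 w 0.007347521643102347
[ 0.4239 -0.3249  0.1206]
rot [-0.0003 -0.0005 -0.0027] shift [0.0007 0.     0.0846] rows>= 2.0
```

View pics/w8.png

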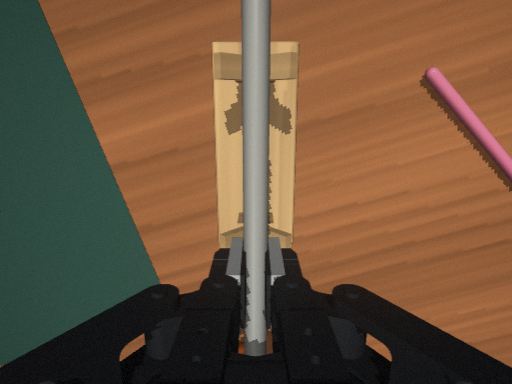

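The bar lies straight above the rest's middle line (256, 40–245). I lower, release and rise.

move_arm(motion=[[[0,0,-0.002],[0.0005,0,0.03],0.0],[[0,0,-0.002],[0.0005,0,0.055],0.0],[[0,0,-0.002],[0.0005,0,0.075],0.0],[[0,0,-0.002],[0.0005,0,0.085],0.0],[[0,0,-0.002],[0.0005,0,0.0855],0.0],[[0,0,-0.002],[0.0005,0,0.0855],0.0],[[0,0,-0.002],[0.0005,0,0.0855],0.02],[[0,0,-0.002],[0.0005,0,0.0855],0.05],[[0,0,-0.002],[0.0005,0,0.0855],0.06],[[0,0,-0.002],[0.0005,0,0.0855],0.06],[[0,0,-0.002],[0.0005,0,0.0855],0.06]])

```text
t: 28.2
eef_pos: [0.4251, -0.3245, 0.035]
eef_rot: [[0.956, -0.293, 0.001], [-0.293, -0.956, -0.0], [0.001, -0.0, -1.0]]
force: [-0.3, -0.1, 0.3]
grip_width: 0.0599
grip_force: 0.0
```

move_arm(motion=[[[0,0,0],[0,0,-0.03],0.06],[[0,0,0],[0,0,-0.08],0.06],[[0,0,0],[0,0,-0.13],0.07],[[0,0,0],[0,0,-0.18],0.08],[[0,0,0],[0,0,-0.2],0.08],[[0,0,0],[0,0,-0.2],0.08],[[0,0,0],[0,0,-0.2],0.08]])

```text
t: 28.9
eef_pos: [0.4248, -0.3244, 0.2346]
eef_rot: [[0.956, -0.293, 0.001], [-0.293, -0.956, -0.0], [0.001, -0.0, -1.0]]
force: [-0.2, 0.9, -0.3]
grip_width: 0.0804
grip_force: 0.0
```

```bash
python3 - <<'E'
from an import *
s=stat()
p,d=capture('wrist');np.savez('pics/w9',p=p,d=d,pos=s['eef_pos'],rot=s['eef_rot']);save('w9',p)
p,d,s,px,P,Z=cloud('pics/w9.npz')
rgb=p.reshape(-1,3).astype(int);sat=rgb.max(1)-rgb.min(1)
k=(sat<30)&(P[:,2]>.045)&(P[:,2]<.065)&(np.linalg.norm(P[:,:2]-[.45,-.33],axis=1)<.13)&(d.ravel()>.1)
Q=P[k];c=Q[:,:2].mean(0);v=np.linalg.svd(Q[:,:2]-c,full_matrices=False)[2][0];t=(Q[:,:2]-c)@v
print(len(Q),Q[:,2].max(),np.degrees(np.arctan2(v[1],v[0])),t.min(),t.max(),'mid',c+v*(t.min()+t.max())/2)
E
```

```text
t 28.9 r 0.3734546504031863 alpha 250.11287352407209 psi+180 162.9589985159237 z 0.23457566665484622 F [-0.2008  0.8609 -0.3378] M [ 0.0247  0.0082 -0.0646] tau_axis -0.24444153768020452 j6 61.19144197219149 w 0.08043172400501249
1769 0.05546639008289744 163.0811218966832 -0.08100641260925259 0.0963364945601642 mid [ 0.4528 -0.3339]
```

View pics/w9.png

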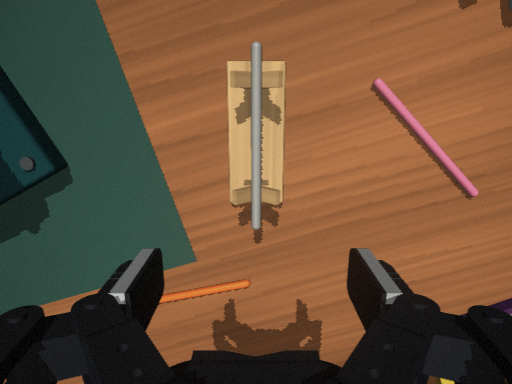

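The bar lies in its notches again, from (257,45) to (256,227), with its middle about 1.6 mm from where it started, and the hand is clear. I hand the job in.

```bash
python3 -c "
from station import *
print(job_done())"
```

```text
the job is handed in; nothing more can be done
None
```

I handed the job in at about 29 s of the 72 s. The plate is screwed down until the turning went clearly stiff; my last noisy torque reading was 0.85 N m (I estimate about 0.75), slightly above the 0.5–0.7 aim but below the 1.2 damage limit. I took the bar out and put it into a new hole twice, and it lies back on its rest within about 2 mm of where it started. I never went near the jar, paint bottle or brush, but I could not measure the pressing force directly and no verdict was returned.

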